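# Make up the oil-immersion kit and the pond-count kit

### The arm

A 6-joint arm with a two-finger parallel gripper is mounted at the origin on a cart in front of the work surface, level with it; the furniture and walls round the work are solid. World frame = base frame: x ahead of the robot, y to its left, z up, the work surface at z = 0. Lengths are in m, angles in rad, forces in N, time in s.
With the tool pointing down it reaches from about 0.25 to 0.775 m from the base axis. Payload 4 kg.
Tool frame: the origin (TCP) lies midway between the tips of the shut fingers; the grasp point (between the pads) lies 19 mm behind it; z points along the fingers, y is the line along which they close (so a half turn about z gives the same grasp; the last joint's range is limited). The gripper opens to 94 mm and grips with 3 to 60 N. Pads are 16 mm wide; open, the fingers measure 119 mm over their backs; the gripper's body (75 mm by 177 mm) begins 78 mm behind the grasp point.
Start: joints at [1.097, 0.087, 1.371, -0, 1.684, -0.103], TCP at [0.199, 0.513, 0.206] pointing down, gripper open.
Joint ranges: [-3.1, 3.1], [-0.76, 2.03], [0.27, 2.55], [-1.08, 4.22], [0.17, 2.65], [-2.57, 2.57]. Speed limits (rad/s): [2.79, 2.79, 3.14, 3.14, 3.14, 3.14].

### API

Orientations are given as a rotation vector (axis times angle).
In Python, from rig import readout, optics, workorder gives the robot as it stands.
- The arm moves only by the tool arm_command, never from a script. Its argument "deltas" is a list of rows, each a list of 3 entries, a list of its own where there are three numbers: the shift along the tool's x, y, z normalised to -1 to 1, where 1 is 0.4 m, then the turn, a rotation vector about the tool's x, y, z normalised to -1 to 1, where 1 is 90 degrees, then the closure, from -1 (fully open) to 1 (shut), so that 0 is half open. In form: [[[tx, ty, tz], [rx, ry, rz], jaw], ...]. A call has exactly 5 rows; each row is the pose to reach, as a shift and turn from the pose commanded when the call began, along the tool's axes at that moment; what a row does not reach only later rows make up. A row lasts 1/8 s, in which the tool goes at most 62.5 mm and 10.7 degrees, less where a joint would pass 70% of its speed; a pose out of reach is approached as far as the arm can. A call with a number of a shift or a turn outside -1 to 1 is refused whole. A call with a gripper value outside its range is refused whole. The fingers move at their own pace and stop on an object; "force" is the grip in N (left out, the last holds). Time passes only in rows, so rows that repeat a pose let the fingers close, or fill a call up. It gives the time, the measured TCP pose, the force, the opening and the grip force at its end, in the units of the state.
- readout.sense(): the state, without advancing time (a new reading comes with each control period).
- optics.read_camera(name): name is "scene" or "top"; returns the picture (400x640x3 uint8, red, green, blue); there is no depth.
- optics.camera_params(name): a dict with "fx", "fy", "cx", "cy" (pixels), "R" (3x3) and "t" (3): a world point X has camera coordinates R X + t. Camera axes: x right, y down, z forward; pixel columns grow to the right and rows downward; lengths in m; the calibration is good to about 2 mm. A picture is of the moment at which its call begins. camera_params takes no time and is no camera call.
- workorder.finish_job(): hands the job in; it is judged then, once.
The state is a dict: "clock": time; "joint_pos": joint angles; "qvel": joint speeds; "joint_efforts": joint torques, N m; "tool_pos": TCP position; "tcp_rot": TCP orientation; "force": force on the tool from outside, world axes, zero at the start; "wrist_torque": the same for the moment, N m; "finger_gap": finger opening in m; "grasp_force": force on a finger pad.
Only numpy, scipy, OpenCV 4.12 (cv2) and the standard library are available. Lean on these libraries where they do the work, as an engineer would, in place of code of your own. Each camera call takes 0.05 s, during which the arm holds its last target. There are 200 camera calls.

### The job

Make up the two practical kits from the stock on the bench, each item seated upright on the floor of its own cut-out in the foam: the can with the spare objective and the bottle of immersion oil go into the shorter tray, the box of cover slips (lying flat), the tally counter and the sample vial into the longer one. Leave the eraser, the timer and the forceps where they are.

Things in the scene. Friction and masses are not known exactly. Their poses are not given: they have to be found in the camera images.
- oil_kit_tray: shorter kit tray, steel with dark foam, 78 x 134 mm plus a 15 mm loop handle at either end, fixed. Origin: centre of underside; x across, y along, z up. Foam and rim tops at z 16 mm. Two round cut-outs, pale floors at z 4 mm, 5 mm of room round the item: the larger (47 mm) for the objective can at x 0, y +30 mm; the smaller (36 mm) for the oil bottle at x 0, y -34 mm.
- pond_kit_tray: longer kit tray, 78 x 186 mm plus loop handles, otherwise like the shorter (same axes, tops at z 16 mm, 5 mm of room, fixed). Three cut-outs at x 0: square (41 mm) for the cover slips at y +58 mm, floor at z 11 mm; oblong (39 mm along x, 52 along y) for the tally counter at y 0, floor at z 4 mm; round (34 mm) for the vial at y -57 mm, floor at z 4 mm.
- objective_can: screw can with a spare microscope objective, a stout upright cylinder, 37 mm across and 52 mm high, black with a wider grey screw cap from 30 mm up. Origin: centre of its underside, z up.
- oil_bottle: small immersion oil bottle, upright: round body 26 mm across and 36 mm high, above it a narrow cap 16 mm across up to 50 mm. Origin: centre of its underside, z up.
- sample_vial: straight clear sample vial, upright: body 22 mm across, cap 24 mm across from 39 mm up to 50 mm. Origin: centre of its underside, z up.
- tally_counter: hand tally counter standing upright, white case 28 mm (its x) by 42 mm (its y) and 37 mm high, with a small push button on top up to 45 mm. Origin: centre of its underside, z up. Either end may point either way in its cut-out, its 42 mm side along the tray.
- cover_slips: flat square box of cover slips, 31 x 31 mm and 14 mm high, lying flat. Origin: centre of its underside, x and y along its sides, z up.
- eraser: eraser, 19 x 42 mm (x, y) and 12 mm high, lying flat among the stock; it belongs to no kit and stays where it is. Origin: centre of its underside.
- timer: bench timer, 64 x 64 mm and 20 mm high, beside the stock; it stays where it is. Origin: centre of its underside.
- forceps: steel forceps, 13 mm (x) by 132 mm (y) and 9 mm high, lying on the bench between the trays; they stay where they are. Origin: centre of the underside.

How it is judged:
At the end, for the whole second after the job is handed in: All five items lie in their own cut-outs as described, each within 8 mm of its centre along the tray's x and y, underside at most 2.5 mm above that cut-out's floor, upright (the box flat) within 0.08 rad, at rest; eraser, timer and forceps not moved over 25 mm (x of objective_can in the frame of oil_kit_tray between -0.008 and 0.008 m and y of objective_can in the frame of oil_kit_tray between 0.022 and 0.038 m and z of each of objective_can, oil_bottle in the frame of oil_kit_tray below 0.0065 m and angle between each of objective_can, oil_bottle, cover_slips, tally_counter, sample_vial's own z axis and vertical below 0.08 rad and linear speed of each of objective_can, oil_bottle, cover_slips, tally_counter, sample_vial below 0.02 m/s and x of oil_bottle in the frame of oil_kit_tray between -0.008 and 0.008 m and y of oil_bottle in the frame of oil_kit_tray between -0.042 and -0.026 m and x of cover_slips in the frame of pond_kit_tray between -0.008 and 0.008 m and y of cover_slips in the frame of pond_kit_tray between 0.05 and 0.066 m and z of cover_slips in the frame of pond_kit_tray below 0.0135 m and x of tally_counter in the frame of pond_kit_tray between -0.008 and 0.008 m and y of tally_counter in the frame of pond_kit_tray between -0.008 and 0.008 m and z of each of tally_counter, sample_vial in the frame of pond_kit_tray below 0.0065 m and x of sample_vial in the frame of pond_kit_tray between -0.008 and 0.008 m and y of sample_vial in the frame of pond_kit_tray between -0.065 and -0.049 m); the robot touches nothing.
It fails at once if the eraser is moved more than 25 mm (distance of eraser from where it was at the start of the episode above 0.025 m).
It fails at once if the timer is moved more than 25 mm (distance of timer from where it was at the start of the episode above 0.025 m).
It fails at once if the forceps is moved more than 25 mm (distance of forceps from where it was at the start of the episode above 0.025 m).
It also fails if it takes over 120 s, if anything falls off the work surface, if the arm or the gripper's body presses on something with over 40 N, if the wrist force passes 120 N, or if a joint passes its speed limit or range.

## Working session

There is one attempt and no reset: what is moved stays moved. The work goes in short steps, Python scripts to look and compute and a tool call to move; the robot and the scene stay as the last step left them, time stands still between calls to the robot, and variables do not carry over. Pictures are saved under pics/ and viewed, at most 14 in all, crops included, and the job is handed in when it is done.

Besides the shell and the picture viewer there is one more tool, called as name(argument=value, ...) on one line, values as JSON. arm_command: Moves the arm, as the interface text tells. Its arguments: {"type":"object","properties":{"deltas":{"type":"array","items":{"type":"array"}},"force":{"type":"number"}},"required":["deltas"]}

```bash
ls; mkdir -p pics
python3 - <<'E'
from rig import readout, optics
import cv2
for n in ("scene","top"):
    im=optics.read_camera(n); cv2.imwrite(f"pics/{n}0.png",im[:,:,::-1])
    p=optics.camera_params(n); print(n,p)
print(readout.sense())
E
```

```text
pics
scene {'fx': 469.9027225080068, 'fy': 469.9027225080068, 'cx': 311.39273717590703, 'cy': 198.7808180222709, 'R': array([[ 0.87578627, -0.48266187, -0.0059945 ],
       [-0.34569064, -0.61848883, -0.70566958],
       [ 0.33689226,  0.62008797, -0.70851571]]), 't': array([-0.49775846,  0.20298066,  0.91911047])}
top {'fx': 396.5166884928024, 'fy': 396.5166884928024, 'cx': 323.3509080905586, 'cy': 196.4247516726429, 'R': array([[ 0.02655098, -0.99939773,  0.02234328],
       [-0.98192603, -0.03026371, -0.1868298 ],
       [ 0.18739347, -0.01697894, -0.98213818]]), 't': array([-0.08242062,  0.54911382,  0.87881684])}
{'clock': 0.1, 'joint_pos': array([ 1.09686046e+00,  8.78556636e-02,  1.37205179e+00, -2.10264870e-05,
        1.68359773e+00, -1.03073083e-01]), 'qvel': array([ 0.00136234, -0.00052313, -0.00228438, -0.00068185,  0.00073768,
        0.00117369]), 'joint_efforts': array([ 2.58618580e-03, -3.41249299e+01, -3.03302908e+01,  7.19348830e-02,
        3.03190097e-02, -8.43905946e-05]), 'tool_pos': array([0.19910873, 0.5121814 , 0.20446116]), 'tcp_rot': array([-5.79123900e-01, -3.08721860e+00,  2.88889141e-03]), 'force': array([-0.03455321, -0.52451631, -0.90992087]), 'wrist_torque': array([ 0.0112504 ,  0.02800765, -0.00564006]), 'grasp_force': 0.0, 'finger_gap': 0.09401722972846631}
```

View pics/scene0.png

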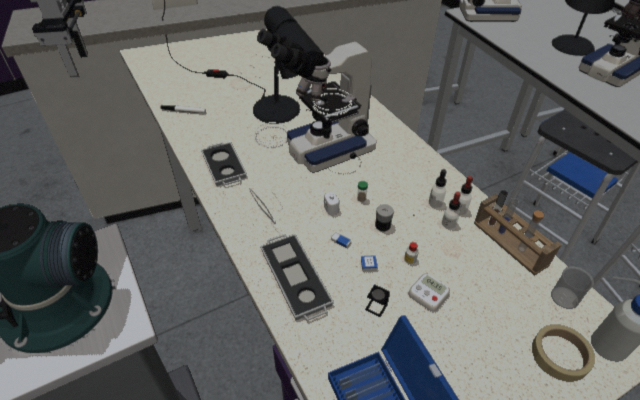

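View pics/top0.png

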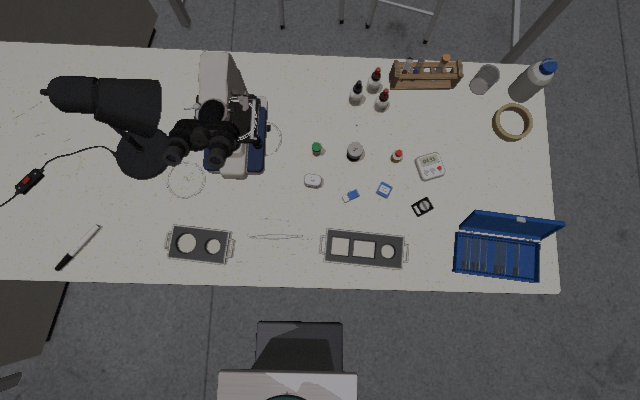

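The scene view shows the trays at (225,165) and (297,277), and the stock around (330–430, 185–290). The top view shows the trays at (200,244) and (365,249), and the stock at (305–440, 145–200). I'll enlarge both.

Run:
```python
import cv2,numpy as np
t=cv2.imread("pics/top0.png");s=cv2.imread("pics/scene0.png")
def crop(im,x,y,w,h,k):
    c=cv2.resize(im[y:y+h,x:x+w],None,fx=k,fy=k,interpolation=cv2.INTER_CUBIC)
    for i in range(x-x%-10 if x%10 else x,x+w,10):
        cv2.putText(c,str(i),((i-x)*k,8),0,.3,(0,0,255),1); cv2.line(c,((i-x)*k,10),((i-x)*k,16),(0,0,255),1)
    for j in range(y,y+h,10):
        if j%10==0: cv2.putText(c,str(j),(0,(j-y)*k+4),0,.3,(0,0,255),1); cv2.line(c,(20,(j-y)*k),(26,(j-y)*k),(0,0,255),1)
    return c
a=crop(t,300,130,150,90,5); cv2.imwrite("pics/c1.png",a)
b=np.vstack([crop(t,160,220,90,50,6),crop(t,320,225,90,50,6)]); cv2.imwrite("pics/c2.png",b)
cv2.imwrite("pics/c3.png",crop(s,320,170,140,140,4)); 
d=np.hstack([crop(s,195,135,60,60,5)[:300],crop(s,255,230,80,95,5)[:475][:300]]) if 0 else None
c=np.zeros((480,720,3),np.uint8); q=crop(s,195,135,60,60,5); c[:300,:300]=q; q=crop(s,255,230,80,92,5); c[:460,310:710]=q
cv2.imwrite("pics/c4.png",c)
```

```text
(no output)
```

View pics/c1.png

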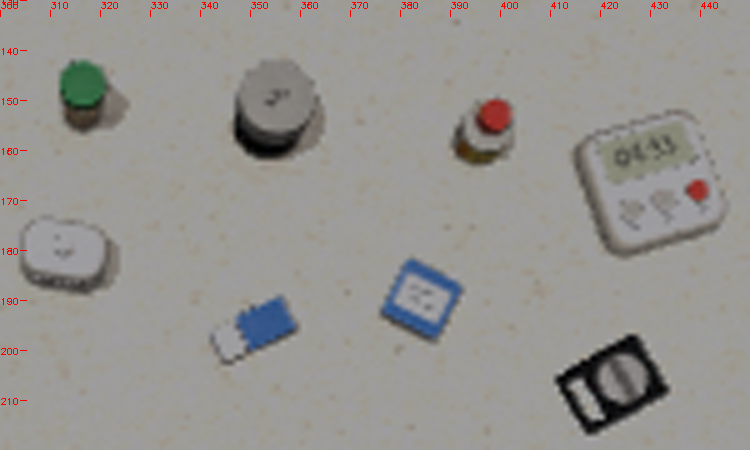

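View pics/c2.png

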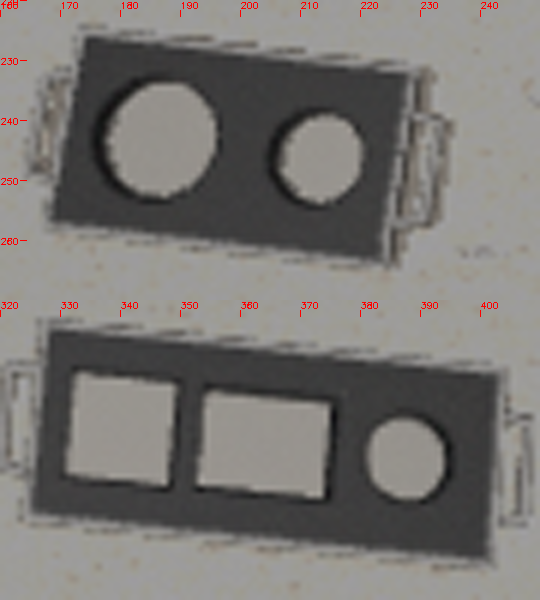

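View pics/c3.png

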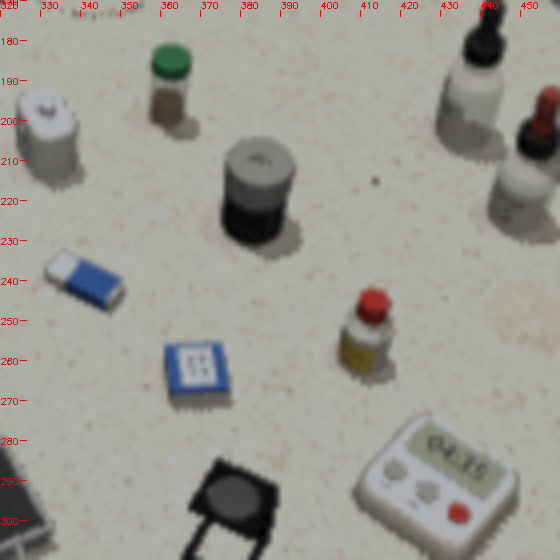

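View pics/c4.png

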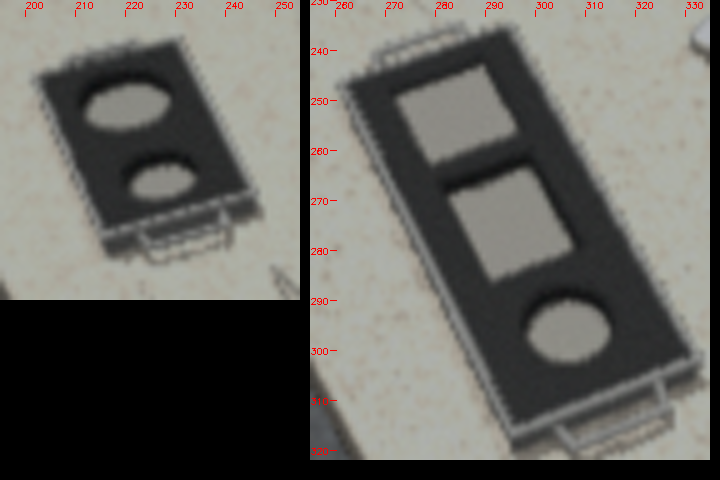

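Crops read: in top, can (355.2,149.4), vial (316.6,146), oil (399,153), counter (312.8,179.4), slips (384.4,189.6). In scene, can (384.8,210), vial (362.8,183.3), oil (413.5,244.8), counter (332,198), slips (369.3,261.5). I also read the tray corners, and triangulate next.

```bash
cat > h.py <<'E'
import numpy as np,cv2
from scipy.optimize import least_squares
from rig import optics
C={n:optics.camera_params(n) for n in("scene","top")}
def K(p): return np.array([[p["fx"],0,p["cx"]],[0,p["fy"],p["cy"]],[0,0,1]])
P={n:K(p)@np.c_[p["R"],p["t"]] for n,p in C.items()}
def proj(n,X):
    q=P[n]@np.r_[X,1]; return q[:2]/q[2]
def tri(t,s):
    q=cv2.triangulatePoints(P["top"],P["scene"],np.array(t,float).reshape(2,1),np.array(s,float).reshape(2,1)); return (q[:3]/q[3]).ravel()
def atz(n,uv,z):
    p=C[n]; d=p["R"].T@np.linalg.inv(K(p))@np.r_[uv,1]; o=-p["R"].T@p["t"]; return o+d*(z-o[2])/d[2]
def tray(w,l,tops,scenes,z=.016):
    m=np.array([[w/2,l/2],[w/2,-l/2],[-w/2,-l/2],[-w/2,l/2]])
    def f(q):
        c,s=np.cos(q[2]),np.sin(q[2]); r=[]
        for (a,b),t,sc in zip(m,tops,scenes):
            X=[q[0]+c*a-s*b,q[1]+s*a+c*b,q[3]]
            r+=list(proj("top",X)-t)+list(proj("scene",X)-sc)
        return np.array(r)
    o=least_squares(f,[.35,.1,0,z]); return o.x,np.abs(o.fun).max()
E
python3 - <<'E'
from h import *
np.set_printoptions(precision=4,suppress=True)
I={"vial":((316.6,146),(362.75,183.3),.05),"can":((355.2,149.4),(384.8,210),.052),"oil":((399,153),(413.5,244.8),.05),"tally":((312.8,179.4),(332,198),.037),"slips":((384.4,189.6),(369.3,261.5),.014)}
for k,(t,s,z) in I.items(): print(k,tri(t,s),"top@z",atz("top",t,z),"scene@z",atz("scene",s,z))
g=lambda L,k,x,y,ox=0,oy=0:[np.array([x+(u-ox)/k,y+(v-oy)/k]) for u,v in L]
# order: +x+y (far left), +x-y, -x-y, -x+y
print(tray(.078,.134,g([(85,36),(410,72),(388,265),(50,220)],6,160,220),g([(180,40),(248,190),(105,232),(40,77)],5,195,135)))
print(tray(.078,.186,g([(48,330),(500,372),(490,560),(33,515)],6,320,225,0,300),g([(510,27),(690,357),(515,435),(348,85)],5,255,230,310,0)))
for n,L,o in(("short",[(157.5,141),(316,157)],(160,220,0)),("long",[(122,432),(265,444),(409,458)],(320,225,300))):
    for p in g(L,6,o[0],o[1],0,o[2]): print(n,atz("top",p,.016))
print([atz("top",p,.014)[:2] for p in g([(412,260),(462,291),(435,337),(380,312)],5,300,130)])
print([atz("top",p,.012)[:2] for p in g([(285,298),(298,325),(232,362),(212,333)],5,300,130)])
print("tally ends",[atz("top",p,.037)[:2] for p in g([(22,240),(108,255)],5,300,130)])
print("timer",[atz("top",p,.02)[:2] for p in g([(578,150),(690,110),(725,210),(620,255)],5,300,130)])
print("forceps",[atz("top",p,.009)[:2] for p in [(249,236),(303,238)]])
print("microscope base",[atz("top",p,.0)[:2] for p in [(267,98),(267,172),(245,180)]], "loupe",atz("top",(423,206),.01))
E
```

```text
vial [ 0.6769 -0.0475  0.0479] top@z [ 0.6751 -0.0471  0.05  ] scene@z [ 0.6764 -0.0493  0.05  ]
can [ 0.6722 -0.1414  0.0471] top@z [ 0.6691 -0.1403  0.052 ] scene@z [ 0.6703 -0.1451  0.052 ]
oil [ 0.6679 -0.2486  0.0447] top@z [ 0.6642 -0.2467  0.05  ] scene@z [ 0.6661 -0.2519  0.05  ]
tally [ 0.5981 -0.041   0.0326] top@z [ 0.5952 -0.0404  0.037 ] scene@z [ 0.5972 -0.045   0.037 ]
slips [ 0.5833 -0.2189  0.0091] top@z [ 0.5804 -0.2173  0.014 ] scene@z [ 0.5822 -0.222   0.014 ]
(array([ 0.435 ,  0.2262, -0.0947,  0.0107]), np.float64(1.7660894810977368))
(array([ 0.4359, -0.1702, -0.0747,  0.009 ]), np.float64(1.8783847341884723))
short [0.4346 0.2547 0.016 ]
short [0.4301 0.192  0.016 ]
long [ 0.4366 -0.1111  0.016 ]
long [ 0.4335 -0.1682  0.016 ]
long [ 0.4295 -0.2257  0.016 ]
[array([ 0.5994, -0.2124]), array([ 0.5845, -0.2371]), array([ 0.561 , -0.2237]), array([ 0.5727, -0.1966])]
[array([ 0.5787, -0.1499]), array([ 0.5653, -0.1564]), array([ 0.5459, -0.1242]), array([ 0.56  , -0.1141])]
tally ends [array([ 0.598 , -0.0201]), array([ 0.5919, -0.0617])]
timer [array([ 0.6569, -0.2944]), array([ 0.6795, -0.3511]), array([ 0.6284, -0.3671]), array([ 0.6038, -0.3143])]
forceps [array([0.4572, 0.1088]), array([ 0.4561, -0.0211])]
microscope base [array([0.8171, 0.0858]), array([0.6192, 0.0753]), array([0.597 , 0.1288])] loupe [ 0.543  -0.3133  0.01  ]
```

```bash
cat > g.py <<'E'
import sys,numpy as np
from scipy.spatial.transform import Rotation as R
from rig import readout
def go(x,y,z,phi):
    s=readout.sense(); r=R.from_rotvec(s["tcp_rot"]); p=np.radians(phi)
    d=r.inv().apply(np.array([x,y,z])-s["tool_pos"])/.4
    ty=np.array([np.cos(p),np.sin(p),0]); tz=np.array([0,0,-1.]); T=np.c_[np.cross(ty,tz),ty,tz]
    print("t",round(s["clock"],2),"shift",d.round(4),"turn",((r.inv()*R.from_matrix(T)).as_rotvec()/(np.pi/2)).round(4),"tcp",s["tool_pos"].round(4),"gap",round(s["finger_gap"],4),"gf",round(s["grasp_force"],1))
if __name__=="__main__":
    for a in sys.argv[1:]: go(*map(float,a.split(",")))
E
python3 - <<'E'
from h import *
print("eyepiece",tri((175,160),(265,38)),[atz("top",(175,160),z) for z in (.2,.3)])
E
python3 g.py .58,-.218,.12,59.7 .40,.13,.19,68.8
```

```text
eyepiece [0.5565303  0.18309837 0.33123145] [array([0.58776517, 0.23282942, 0.2       ]), array([0.56026577, 0.19587286, 0.3       ])]
t 0.1 shift [-1.5491 -1.3558  0.2135] turn [-0.0012 -0.      0.1006] tcp [0.1991 0.5122 0.2045] gap 0.094 gf 0.0
t 0.1 shift [-0.8144 -0.7084  0.0374] turn [-0.0012 -0.0001 -0.0005] tcp [0.1991 0.5122 0.2045] gap 0.094 gf 0.0
```

arm_command(deltas=[[[-0.55,-0.48,0.05],[0,0,0.05],0],[[-0.55,-0.48,0.05],[0,0,0.05],0],[[-0.55,-0.48,0.05],[0,0,0.05],0],[[-0.55,-0.48,0.05],[0,0,0.05],0],[[-0.55,-0.48,0.05],[0,0,0.05],0]], force=15)

```text
clock: 0.72
tool_pos: [0.3352, 0.2516, 0.1849]
tcp_rot: [-0.702, -3.062, 0.001]
force: [-0.0, 0.2, -0.5]
finger_gap: 0.048
grasp_force: 0.0
```

```bash
python3 g.py .58,-.218,.12,59.7
```

```text
t 0.72 shift [-1.0625 -0.7899  0.1628] turn [-0.0004  0.      0.0496] tcp [0.3352 0.2516 0.1849] gap 0.048 gf 0.0
```

arm_command(deltas=[[[-0.6,-0.45,0.09],[0,0,0.05],0],[[-0.6,-0.45,0.09],[0,0,0.05],0],[[-0.6,-0.45,0.09],[0,0,0.05],0],[[-0.6,-0.45,0.09],[0,0,0.05],0],[[-0.6,-0.45,0.09],[0,0,0.05],0]])

```text
clock: 1.35
tool_pos: [0.4731, -0.0146, 0.1487]
tcp_rot: [-0.821, -3.032, -0.0]
force: [-0.2, 0.7, 0.1]
finger_gap: 0.0469
grasp_force: 0.0
```

```bash
python3 g.py .58,-.218,.07,59.7
```

```text
t 1.35 shift [-0.4876 -0.3039  0.1965] turn [-0.     -0.0004 -0.0003] tcp [ 0.4731 -0.0146  0.1487] gap 0.0469 gf 0.0
```

arm_command(deltas=[[[-0.487,-0.304,0.12],[0,0,0],0],[[-0.487,-0.304,0.12],[0,0,0],0],[[-0.487,-0.304,0.196],[0,0,0],0],[[-0.487,-0.304,0.196],[0,0,0],0],[[-0.487,-0.304,0.196],[0,0,0],0]])

```text
clock: 1.98
tool_pos: [0.5781, -0.2177, 0.0657]
tcp_rot: [-0.823, -3.023, -0.002]
force: [-0.4, 0.9, 0.4]
finger_gap: 0.047
grasp_force: 0.0
```

```bash
cat > look.py <<'E'
import sys,cv2,numpy as np
from rig import optics,readout
from h import *
# name tx,ty,tw,th sx,sy,sw,sh : crops of top and scene side by side, with TCP projected
n=sys.argv[1]; s=readout.sense(); out=np.zeros((480,800,3),np.uint8)
for i,(c,a) in enumerate(zip(("top","scene"),sys.argv[2:])):
    x,y,w,h=map(int,a.split(",")); im=optics.read_camera(c)[:,:,::-1]; k=int(min(400//w,480//h))
    q=cv2.resize(im[y:y+h,x:x+w],None,fx=k,fy=k,interpolation=cv2.INTER_CUBIC)
    for j in range(-(-x//10)*10,x+w,10): cv2.putText(q,str(j),((j-x)*k,8),0,.3,(0,0,255),1); cv2.line(q,((j-x)*k,10),((j-x)*k,16),(0,0,255),1)
    for j in range(-(-y//10)*10,y+h,10): cv2.putText(q,str(j),(0,(j-y)*k+4),0,.3,(0,0,255),1); cv2.line(q,(20,(j-y)*k),(26,(j-y)*k),(0,0,255),1)
    p=proj(c,s["tool_pos"]); print(c,"tcp px",p.round(1),"k",k)
    cv2.drawMarker(q,tuple(int(v) for v in ((p-[x,y])*k)),(255,0,255),0,12,1)
    out[:q.shape[0],400*i:400*i+q.shape[1]]=q
cv2.imwrite(f"pics/{n}.png",out)
E
python3 look.py a1 340,150,80,80 330,190,80,90; python3 g.py .58,-.218,.006,59.7
```

```text
top tcp px [388.4 186.1] k 5
scene tcp px [368.4 244.9] k 5
t 2.08 shift [-0.0057 -0.0048  0.1596] turn [ 0.0002 -0.0018  0.0001] tcp [ 0.5791 -0.2153  0.0699] gap 0.0467 gf 0.0
```

View pics/a1.png

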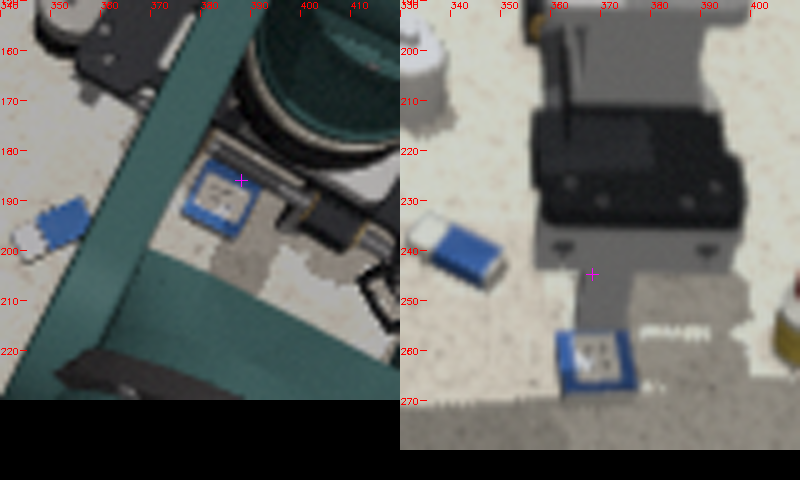

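The grasp point sits 2–3 mm from the box centre in the scene crop (finger about col 371, box about 369.3). That agrees with the top-camera estimate, so I descend and grip.

arm_command(deltas=[[[-0.005,-0.003,0.08],[0,0,0],0],[[-0.005,-0.003,0.156],[0,0,0],0],[[-0.005,-0.003,0.156],[0,0,0],0],[[-0.005,-0.003,0.156],[0,0,0],1],[[-0.005,-0.003,0.156],[0,0,0],1]], force=15)

```text
clock: 2.7
tool_pos: [0.5823, -0.2178, 0.0113]
tcp_rot: [0.818, 3.029, -0.001]
force: [0.4, 1.0, 3.4]
finger_gap: 0.0307
grasp_force: 15.0
```

```bash
python3 g.py .5804,-.2173,.0075,59.7
```

```text
t 2.7 shift [ 0.0049 -0.0013  0.0096] turn [0.0003 0.0027 0.001 ] tcp [ 0.5823 -0.2178  0.0113] gap 0.0307 gf 15.0
```

arm_command(deltas=[[[0,0,0],[0,0,0],1],[[0,0,-0.1],[0,0,0],1],[[0,0,-0.2],[0,0,0],1],[[0,0,-0.2],[0,0,0],1],[[0,0,-0.2],[0,0,0],1]])

```text
clock: 3.32
tool_pos: [0.5805, -0.2175, 0.0879]
tcp_rot: [-0.819, -3.032, -0.0]
force: [-0.1, -0.1, -0.6]
finger_gap: 0.0303
grasp_force: 14.8
```

```bash
python3 - <<'E'
from h import *
for w,l,u,o in((.078,.134,[(85,36),(410,72),(388,265),(50,220)],(160,220,0)),(.078,.186,[(48,330),(500,372),(490,560),(33,515)],(320,225,300))):
    X=np.array([atz("top",(o[0]+a/6,o[1]+(b-o[2])/6),.016)[:2] for a,b in u],np.float32)
    m=np.array([[w/2,l/2],[w/2,-l/2],[-w/2,-l/2],[-w/2,l/2]],np.float32)
    A,_=cv2.estimateAffinePartial2D(m,X); s=np.hypot(A[0,0],A[1,0]); y=np.arctan2(A[1,0],A[0,0]); print("origin",A[:,2].round(4),"scale",s.round(3),"yaw",y.round(4))
    for v in (.03,-.034,.058,0,-.057): print(v,(A[:,2]+v*np.array([-np.sin(y),np.cos(y)])).round(4))
E
python3 g.py .4366,-.1111,.1,85.9
```

```text
origin [0.4329 0.2247] scale 0.977 yaw -0.0861
0.03 [0.4355 0.2546]
-0.034 [0.43   0.1909]
0.058 [0.4379 0.2825]
0 [0.4329 0.2247]
-0.057 [0.428 0.168]
origin [ 0.4337 -0.1693] scale 0.973 yaw -0.0659
0.03 [ 0.4356 -0.1394]
-0.034 [ 0.4314 -0.2032]
0.058 [ 0.4375 -0.1114]
0 [ 0.4337 -0.1693]
-0.057 [ 0.4299 -0.2262]
t 3.33 shift [ 0.4448  0.0486 -0.0298] turn [ 1.000e-04 -6.000e-04 -2.906e-01] tcp [ 0.5805 -0.2175  0.0879] gap 0.0303 gf 14.8
```

arm_command(deltas=[[[0.15,0.016,0],[0,0,-0.11],1],[[0.3,0.033,0],[0,0,-0.22],1],[[0.4435,0.0485,0],[0,0,-0.296],1],[[0.4435,0.0485,0.08],[0,0,-0.296],1],[[0.4435,0.0485,0.1],[0,0,-0.296],1]])

```text
clock: 3.95
tool_pos: [0.4345, -0.1102, 0.0454]
tcp_rot: [-0.098, -3.134, -0.004]
force: [-0.4, 0.0, -0.1]
finger_gap: 0.0305
grasp_force: 14.8
```

```bash
python3 look.py a2 320,220,80,80 250,200,80,90; python3 g.py .437,-.1113,.0195,86.3
```

```text
top tcp px [340.7 247.1] k 5
scene tcp px [280.1 242.1] k 5
t 4.05 shift [-0.0026 -0.0004  0.0677] turn [ 0.0009 -0.0029  0.0009] tcp [ 0.4361 -0.1111  0.0466] gap 0.0306 gf 14.8
```

View pics/a2.png

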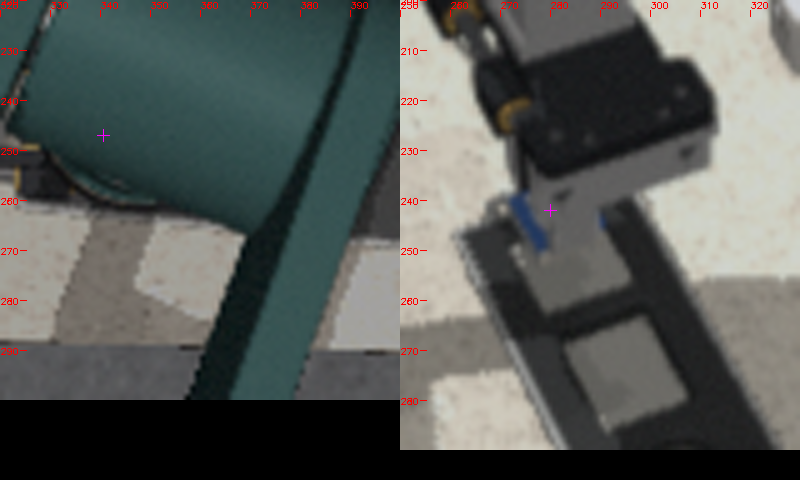

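The scene crop shows the box (blue, about (276,243)) over the square cut-out at (285,255), so I lower it and release.

arm_command(deltas=[[[-0.002,0,0.04],[0,0,0],1],[[-0.002,0,0.067],[0,0,0],1],[[-0.002,0,0.067],[0,0,0],1],[[-0.002,0,0.067],[0,0,0],1],[[-0.002,0,0.067],[0,0,0],0]])

```text
clock: 4.68
tool_pos: [0.4385, -0.1116, 0.0221]
tcp_rot: [0.099, 3.14, -0.0]
force: [-0.5, 0.9, -0.4]
finger_gap: 0.0375
grasp_force: 0.0
```

```bash
python3 g.py .437,-.1113,.0195,86.3 .596,-.0405,.12,-8
```

```text
t 4.67 shift [0.0037 0.0006 0.0066] turn [-0.0001  0.0003  0.001 ] tcp [ 0.4385 -0.1116  0.0221] gap 0.0375 gf 0.0
t 4.67 shift [-0.382   0.2023 -0.2445] turn [2.0000e-04 3.0000e-04 1.0488e+00] tcp [ 0.4385 -0.1116  0.0221] gap 0.0375 gf 0.0
```

arm_command(deltas=[[[0,0,-0.12],[0,0,0],0],[[-0.06,0.03,-0.2],[0,0,0.11],0],[[-0.19,0.1,-0.24],[0,0,0.22],0],[[-0.32,0.17,-0.24],[0,0,0.33],0],[[-0.38,0.2,-0.24],[0,0,0.44],0]])

```text
clock: 5.3
tool_pos: [0.5974, -0.0398, 0.1183]
tcp_rot: [1.162, 2.917, 0.001]
force: [0.1, -0.2, -0.9]
finger_gap: 0.0471
grasp_force: 0.0
```

```bash
python3 g.py .596,-.0405,.075,-8.3
python3 - <<'E'
import cv2
from rig import optics
im=optics.read_camera("top")[225:275,320:410,::-1]; s=optics.read_camera("scene")[225:325,255:345,::-1]
import numpy as np
o=np.zeros((500,750,3),np.uint8); a=cv2.resize(im,None,fx=4,fy=4,interpolation=2); b=cv2.resize(s,None,fx=4,fy=4,interpolation=2); o[:200,:360]=a; o[:400,370:730]=b; cv2.imwrite("pics/a3.png",o)
E
```

```text
t 5.3 shift [ 0.0015 -0.0038  0.1082] turn [1.100e-03 2.000e-04 6.097e-01] tcp [ 0.5974 -0.0398  0.1183] gap 0.0471 gf 0.0
```

View pics/a3.png

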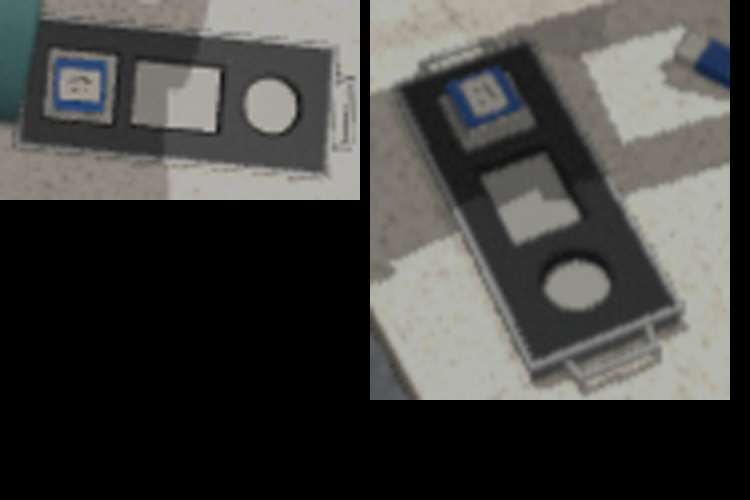

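The slips box lies inside its cut-out. Next, above the counter and turning.

arm_command(deltas=[[[0.001,-0.003,0.03],[0,0,0.12],-0.1],[[0.001,-0.003,0.06],[0,0,0.24],-0.1],[[0.001,-0.003,0.1],[0,0,0.36],-0.1],[[0.001,-0.003,0.1],[0,0,0.48],-0.1],[[0.001,-0.003,0.1],[0,0,0.6],-0.1]])

```text
clock: 6.02
tool_pos: [0.5926, -0.0425, 0.0778]
tcp_rot: [-2.356, -2.078, 0.001]
force: [0.4, -1.0, -0.1]
finger_gap: 0.0513
grasp_force: 0.0
```

```bash
python3 g.py .596,-.0405,.0155,-8.3; python3 look.py a4 280,150,80,80 290,150,80,90
```

```text
t 6.03 shift [0.006  0.008  0.1557] turn [-0.0007  0.0002  0.0126] tcp [ 0.5926 -0.0425  0.0778] gap 0.0513 gf 0.0
top tcp px [313.6 176.5] k 5
scene tcp px [330.1 185. ] k 5
```

View pics/a4.png

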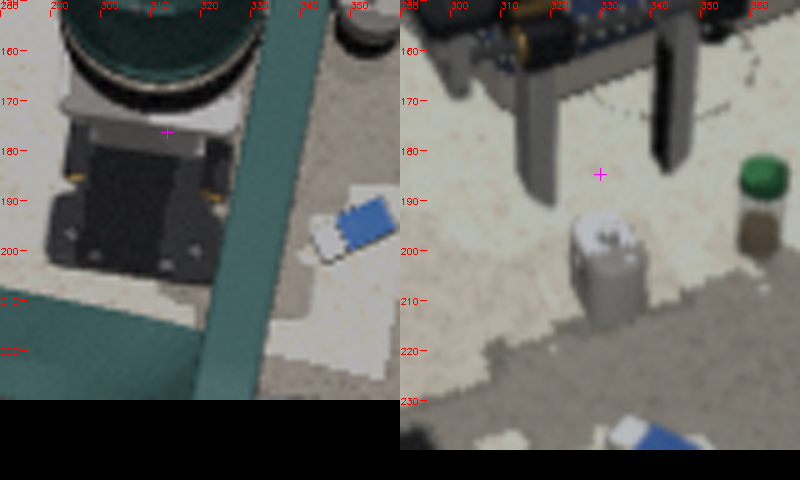

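Scene crop: the fingers straddle the counter, with tips at (318.6,191) and (343.6,185) and the counter top at (331.5,197). Descend and grip.

arm_command(deltas=[[[-0.003,0,0.08],[0,0,0.01],-0.1],[[-0.003,0,0.156],[0,0,0.01],-0.1],[[-0.003,0,0.156],[0,0,0.01],-0.1],[[-0.003,0,0.156],[0,0,0.01],1],[[-0.003,0,0.156],[0,0,0.01],1]], force=20)

```text
clock: 6.75
tool_pos: [0.595, -0.0433, 0.0176]
tcp_rot: [2.365, 2.064, 0.004]
force: [-0.4, -0.0, -0.6]
finger_gap: 0.0353
grasp_force: 0.0
```

```bash
python3 g.py .4325,-.1687,.1,-3.7
```

```text
t 6.75 shift [-0.3654 -0.3595 -0.2073] turn [ 0.0022  0.0001 -0.0451] tcp [ 0.595  -0.0433  0.0176] gap 0.0353 gf 0.0
```

arm_command(deltas=[[[0,0,0],[0,0,0],1],[[0,0,0],[0,0,0],1],[[0,0,-0.1],[0,0,0],1],[[0,0,-0.2],[0,0,0],1],[[0,0,-0.2],[0,0,0],1]])

```text
clock: 7.38
tool_pos: [0.5963, -0.0434, 0.0996]
tcp_rot: [2.363, 2.061, 0.008]
force: [0.4, -0.4, -1.6]
finger_gap: 0.0281
grasp_force: 20.0
```

```bash
python3 g.py .4325,-.1687,.1,-3.7
```

```text
t 7.38 shift [-0.3659 -0.3631 -0.0038] turn [ 0.0052  0.0003 -0.0456] tcp [ 0.5963 -0.0434  0.0996] gap 0.0281 gf 20.0
```

arm_command(deltas=[[[-0.1,-0.1,0],[0,0,-0.02],1],[[-0.2,-0.2,0],[0,0,-0.045],1],[[-0.3,-0.3,0],[0,0,-0.045],1],[[-0.366,-0.363,0],[0,0,-0.045],1],[[-0.366,-0.363,0.1],[0,0,-0.045],1]])

```text
clock: 8.0
tool_pos: [0.4299, -0.1706, 0.0565]
tcp_rot: [2.293, 2.14, 0.002]
force: [-0.2, -0.6, -0.6]
finger_gap: 0.0277
grasp_force: 20.0
```

```bash
python3 g.py .4325,-.1687,.0205,-3.7
```

```text
t 8.0 shift [0.0055 0.0058 0.0899] turn [ 0.003   0.0017 -0.0029] tcp [ 0.4299 -0.1706  0.0565] gap 0.0277 gf 20.0
```

arm_command(deltas=[[[0,0,0.04],[0,0,0],1],[[0,0,0.05],[0,0,0],1],[[0,0,0.05],[0,0,0],1],[[0,0,0.05],[0,0,0],1],[[0,0,0.05],[0,0,0],1]])

```text
clock: 8.62
tool_pos: [0.4308, -0.1685, 0.0364]
tcp_rot: [2.291, 2.147, 0.001]
force: [0.2, 1.2, -0.7]
finger_gap: 0.0277
grasp_force: 20.0
```

```bash
python3 g.py .4325,-.1687,.0205,-3.7
```

```text
t 8.62 shift [-0.0002  0.0043  0.0398] turn [ 0.0011  0.0004 -0.0004] tcp [ 0.4308 -0.1685  0.0364] gap 0.0277 gf 20.0
```

arm_command(deltas=[[[0,0.004,0.02],[0,0,0],1],[[0,0.004,0.038],[0,0,0],1],[[0,0.004,0.038],[0,0,0],1],[[0,0.004,0.038],[0,0,0],1],[[0,0.004,0.038],[0,0,0],0]])

```text
clock: 9.25
tool_pos: [0.4314, -0.1684, 0.0199]
tcp_rot: [-2.293, -2.147, 0.0]
force: [0.1, 0.3, 0.1]
finger_gap: 0.0348
grasp_force: 0.0
```

```bash
python3 g.py .675,-.047,.12,40; python3 -c "
from rig import readout;print(readout.sense()['force'])"
```

```text
t 9.25 shift [ 0.3429  0.5877 -0.2504] turn [-1.000e-04 -2.000e-04 -4.864e-01] tcp [ 0.4314 -0.1684  0.0199] gap 0.0348 gf 0.0
[0.1403225  0.32776099 0.08300807]
```

arm_command(deltas=[[[0,0,-0.15],[0,0,0],0],[[0.03,0.05,-0.24],[0,0,0],0],[[0.1,0.18,-0.25],[0,0,0],0],[[0.17,0.31,-0.25],[0,0,0],0],[[0.24,0.44,-0.25],[0,0,0],0]])

```text
clock: 9.88
tool_pos: [0.6149, -0.0835, 0.1198]
tcp_rot: [-2.294, -2.147, 0.0]
force: [1.3, 0.1, 0.2]
finger_gap: 0.0466
grasp_force: 0.0
```

```bash
python3 g.py .6755,-.048,.08,-3.7
```

```text
t 9.88 shift [0.0985 0.1454 0.0994] turn [-0.0001  0.0001 -0.0009] tcp [ 0.6149 -0.0835  0.1198] gap 0.0466 gf 0.0
```

arm_command(deltas=[[[0.0985,0.1454,0],[0,0,0],0],[[0.0985,0.1454,0.05],[0,0,0],0],[[0.0985,0.1454,0.1],[0,0,0],0],[[0.0985,0.1454,0.1],[0,0,0],0],[[0.0985,0.1454,0.1],[0,0,0],0]])

```text
clock: 10.5
tool_pos: [0.6732, -0.0498, 0.0808]
tcp_rot: [2.295, 2.145, -0.0]
force: [-0.8, -0.7, 0.5]
finger_gap: 0.0469
grasp_force: 0.0
```

```bash
python3 g.py .6755,-.048,.016,-3.7; python3 look.py a5 322,222,92,60 320,150,80,80
```

```text
t 10.5 shift [0.0049 0.0054 0.1619] turn [ 0.0001  0.0001 -0.0017] tcp [ 0.6732 -0.0498  0.0808] gap 0.0469 gf 0.0
top tcp px [317.8 142.7] k 4
scene tcp px [362.6 173.9] k 5
```

View pics/a5.png

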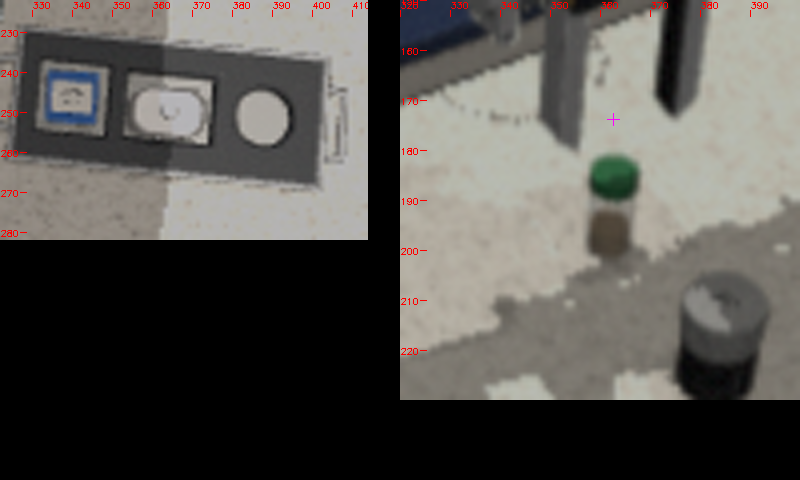

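Top crop: slips and counter both seated in their cut-outs. Scene: the fingers straddle the vial (cap at (362.8,183)). Descend and grip.

arm_command(deltas=[[[0.002,0.001,0.08],[0,0,0],0],[[0.002,0.001,0.16],[0,0,0],0],[[0.002,0.001,0.16],[0,0,0],0.3],[[0.002,0.001,0.16],[0,0,0],1],[[0.002,0.001,0.16],[0,0,0],1]], force=12)

```text
clock: 11.22
tool_pos: [0.6762, -0.0483, 0.0191]
tcp_rot: [2.291, 2.145, 0.004]
force: [-0.2, -0.2, 2.4]
finger_gap: 0.023
grasp_force: 12.0
```

arm_command(deltas=[[[0,0,0],[0,0,0],1],[[0,0,0],[0,0,0],1],[[0,0,-0.1],[0,0,0],1],[[0,0,-0.23],[0,0,0],1],[[0,0,-0.23],[0,0,0],1]])

```text
clock: 11.85
tool_pos: [0.678, -0.0484, 0.1152]
tcp_rot: [2.286, 2.141, 0.012]
force: [-0.0, 0.2, 0.0]
finger_gap: 0.0231
grasp_force: 12.0
```

```bash
python3 g.py .429,-.226,.1,-3.7
```

```text
t 11.85 shift [-0.4839 -0.5925  0.0311] turn [ 0.0077  0.0005 -0.0007] tcp [ 0.678  -0.0484  0.1152] gap 0.0231 gf 12.0
```

arm_command(deltas=[[[-0.1,-0.12,0],[0,0,0],1],[[-0.2,-0.24,0],[0,0,0],1],[[-0.3,-0.37,0],[0,0,0],1],[[-0.4,-0.49,0],[0,0,0],1],[[-0.484,-0.592,0],[0,0,0],1]])

```text
clock: 12.48
tool_pos: [0.4231, -0.226, 0.107]
tcp_rot: [-2.292, -2.146, 0.001]
force: [-0.2, -0.6, -0.8]
finger_gap: 0.0229
grasp_force: 12.0
```

arm_command(deltas=[[[0,0,0.05],[0,0,0],1],[[0,0,0.15],[0,0,0],1],[[0,0,0.18],[0,0,0],1],[[0,0,0.18],[0,0,0],1],[[0,0,0.18],[0,0,0],1]])

```text
clock: 13.1
tool_pos: [0.426, -0.2256, 0.0367]
tcp_rot: [2.292, 2.147, 0.0]
force: [-0.5, 0.2, -0.1]
finger_gap: 0.0229
grasp_force: 12.0
```

```bash
python3 g.py .429,-.226,.021,-3.7
```

```text
t 13.1 shift [-0.0005  0.0075  0.0392] turn [ 0.0004  0.0001 -0.0005] tcp [ 0.426  -0.2256  0.0367] gap 0.0229 gf 12.0
```

arm_command(deltas=[[[0,0.0075,0],[0,0,0],1],[[0,0.0075,0.02],[0,0,0],1],[[0,0.0075,0.038],[0,0,0],1],[[0,0.0075,0.038],[0,0,0],1],[[0,0.0075,0.038],[0,0,0],1]])

```text
clock: 13.72
tool_pos: [0.4283, -0.2256, 0.0206]
tcp_rot: [-2.293, -2.147, 0.0]
force: [-0.1, -0.0, -0.1]
finger_gap: 0.0228
grasp_force: 12.0
```

```bash
python3 g.py .429,-.226,.021,-3.7;python3 -c "
from rig import readout;print(readout.sense()['force'])"
```

```text
t 13.72 shift [-0.0008  0.0018 -0.0009] turn [-0.0003 -0.0002 -0.0008] tcp [ 0.4283 -0.2256  0.0206] gap 0.0228 gf 12.0
[-0.12842038 -0.02399634 -0.11196337]
```

Release and rise; next the oil bottle at (0.665,-0.248), with the turn to about 85°.

arm_command(deltas=[[[0,0,0],[0,0,0],0],[[0,0,0],[0,0,0],0],[[0,0,-0.1],[0,0,0],0],[[0,0,-0.22],[0,0,0],0],[[0,0,-0.27],[0,0,-0.1],0]])

```text
clock: 14.35
tool_pos: [0.4299, -0.2267, 0.1325]
tcp_rot: [2.109, 2.321, 0.001]
force: [0.5, 0.7, -0.4]
finger_gap: 0.0467
grasp_force: 0.0
```

```bash
python3 g.py .6645,-.2475,.12,85
```

```text
t 14.35 shift [-0.1077  0.5787  0.0342] turn [ 8.000e-04  3.800e-03 -8.836e-01] tcp [ 0.4299 -0.2267  0.1325] gap 0.0467 gf 0.0
```

arm_command(deltas=[[[-0.02,0.12,0.03],[0,0,-0.11],0.1],[[-0.04,0.24,0.03],[0,0,-0.22],0.1],[[-0.06,0.36,0.03],[0,0,-0.33],0.1],[[-0.09,0.48,0.03],[0,0,-0.44],0.1],[[-0.107,0.578,0.03],[0,0,-0.55],0.1]])

```text
clock: 14.98
tool_pos: [0.6643, -0.2475, 0.1164]
tcp_rot: [-0.943, -2.996, -0.0]
force: [-0.3, -0.5, 0.2]
finger_gap: 0.0422
grasp_force: 0.0
```

```bash
python3 g.py .6645,-.2475,.08,85
```

```text
t 14.97 shift [-0.0004  0.0002  0.0909] turn [ 1.000e-04 -2.000e-04 -3.326e-01] tcp [ 0.6643 -0.2475  0.1164] gap 0.0422 gf 0.0
```

arm_command(deltas=[[[0,0,0.03],[0,0,-0.11],0.1],[[0,0,0.06],[0,0,-0.22],0.1],[[0,0,0.09],[0,0,-0.33],0.1],[[0,0,0.09],[0,0,-0.33],0.1],[[0,0,0.09],[0,0,-0.33],0.1]])

```text
clock: 15.6
tool_pos: [0.6629, -0.2474, 0.0814]
tcp_rot: [0.156, 3.137, -0.0]
force: [-0.2, 1.0, -0.2]
finger_gap: 0.0424
grasp_force: 0.0
```

```bash
python3 g.py .6645,-.2475,.0145,85
```

```text
t 15.6 shift [-4.000e-03  1.000e-04  1.673e-01] turn [-0.      0.0003 -0.0079] tcp [ 0.6629 -0.2474  0.0814] gap 0.0424 gf 0.0
```

arm_command(deltas=[[[-0.003,0,0.08],[0,0,-0.005],0.1],[[-0.003,0,0.167],[0,0,-0.005],0.1],[[-0.003,0,0.167],[0,0,-0.005],0.1],[[-0.003,0,0.167],[0,0,-0.005],1],[[-0.003,0,0.167],[0,0,-0.005],1]], force=12)

```text
clock: 16.23
tool_pos: [0.6654, -0.2482, 0.0172]
tcp_rot: [0.141, 3.134, -0.003]
force: [0.3, -1.4, -0.0]
finger_gap: 0.0254
grasp_force: 0.1
```

arm_command(deltas=[[[0,0,0],[0,0,0],1],[[0,0,0],[0,0,0],1],[[0,0,-0.1],[0,0,0],1],[[0,0,-0.23],[0,0,0],1],[[0,0,-0.23],[0,0,0],1]])

```text
clock: 16.85
tool_pos: [0.667, -0.2488, 0.1134]
tcp_rot: [0.14, 3.127, -0.007]
force: [1.1, -0.4, 0.6]
finger_gap: 0.0254
grasp_force: 12.0
```

```bash
python3 g.py .43,.1915,.11,85.1
```

```text
t 16.85 shift [ 0.6883  1.0435 -0.0035] turn [-0.0025  0.0073 -0.0024] tcp [ 0.667  -0.2488  0.1134] gap 0.0254 gf 12.0
```

arm_command(deltas=[[[0.11,0.1,0],[0,0,0],1],[[0.22,0.2,0],[0,0,0],1],[[0.33,0.3,0],[0,0,0],1],[[0.44,0.4,0],[0,0,0],1],[[0.55,0.5,0],[0,0,0],1]])

```text
clock: 17.48
tool_pos: [0.4603, -0.0271, 0.1049]
tcp_rot: [-0.141, -3.137, -0.001]
force: [-0.3, 0.8, 1.1]
finger_gap: 0.0251
grasp_force: 12.0
```

```bash
python3 g.py .43,.1915,.11,85.1
```

```text
t 17.48 shift [ 0.1245  0.5376 -0.0122] turn [ 0.0004 -0.0012 -0.0027] tcp [ 0.4603 -0.0271  0.1049] gap 0.0251 gf 12.0
```

arm_command(deltas=[[[0.05,0.14,0],[0,0,0],1],[[0.1,0.28,0],[0,0,0],1],[[0.13,0.42,0],[0,0,0],1],[[0.13,0.537,0],[0,0,0],1],[[0.13,0.537,0.1],[0,0,0],1]])

```text
clock: 18.1
tool_pos: [0.4319, 0.1937, 0.0681]
tcp_rot: [0.132, 3.132, 0.005]
force: [0.8, -0.6, -1.0]
finger_gap: 0.0255
grasp_force: 12.0
```

arm_command(deltas=[[[0,0,0.05],[0,0,0],1],[[0,0,0.08],[0,0,0],1],[[0,0,0.08],[0,0,0],1],[[0,0,0.08],[0,0,0],1],[[0,0,0.08],[0,0,0],1]])

```text
clock: 18.73
tool_pos: [0.4309, 0.1901, 0.0354]
tcp_rot: [0.141, 3.136, 0.001]
force: [0.2, 0.8, -0.9]
finger_gap: 0.0251
grasp_force: 12.0
```

```bash
python3 look.py a6 160,200,80,80 190,120,80,80; python3 g.py .43,.1915,.0185,85.1
```

```text
top tcp px [211.4 245.3] k 5
scene tcp px [225.1 162.8] k 5
t 18.82 shift [0.002  0.0034 0.0417] turn [ 0.0005  0.0011 -0.0026] tcp [0.4306 0.1901 0.0352] gap 0.0251 gf 12.0
```

View pics/a6.png

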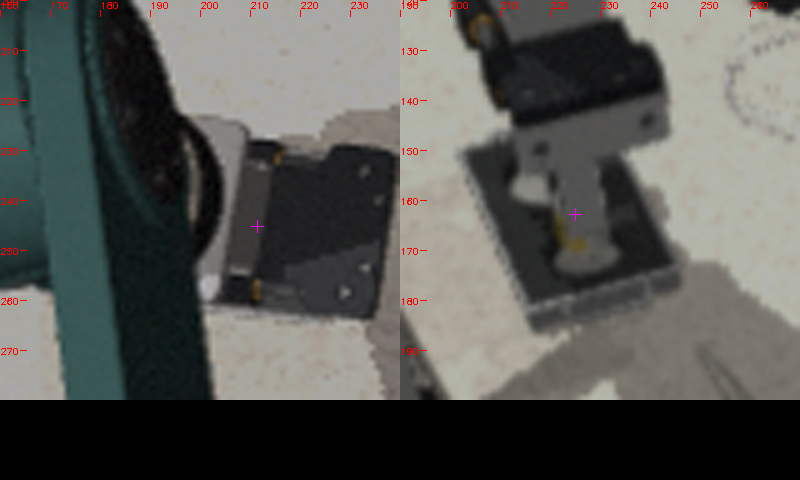

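Run:
```python
from h import *
print(proj("scene",[.4306,.1901,.004]),proj("scene",[.4306,.1901,.021]),proj("scene",[.43,.1915,.016]),proj("scene",[.4306,.1901-.019,.036]))
```

```text
[226.74524318 172.37271608] [225.83068927 167.27047656] [225.66825873 168.5349431 ] [227.88318694 167.13236388]
```

The scene crop shows the bottle above the smaller cut-out (floor about (227,171), predicted (227,172)). Lower and release.

arm_command(deltas=[[[0.001,0.003,0],[0,0,0],1],[[0.001,0.003,0.02],[0,0,0],1],[[0.001,0.003,0.041],[0,0,0],1],[[0.001,0.003,0.041],[0,0,0],1],[[0.001,0.003,0.041],[0,0,0],1]])

```text
clock: 19.45
tool_pos: [0.4305, 0.1913, 0.0183]
tcp_rot: [0.14, 3.137, 0.0]
force: [0.5, -0.2, 3.5]
finger_gap: 0.0252
grasp_force: 12.0
```

arm_command(deltas=[[[0,0,0],[0,0,0],0.1],[[0,0,0],[0,0,0],0.1],[[0,0,-0.05],[0,0,0],0.1],[[0,0,-0.15],[0,0,0],0.1],[[0,0,-0.25],[0,0,0],0.1]])

```text
clock: 20.08
tool_pos: [0.4288, 0.191, 0.1179]
tcp_rot: [-0.14, -3.136, 0.001]
force: [-0.2, -0.1, -0.1]
finger_gap: 0.0422
grasp_force: 0.0
```

```bash
python3 g.py .50,-.03,.12,85.1
```

```text
t 20.07 shift [-0.2265 -0.5345 -0.0054] turn [-0.0005 -0.0015 -0.0024] tcp [0.4288 0.191  0.1179] gap 0.0422 gf 0.0
```

arm_command(deltas=[[[-0.02,-0.14,0],[0,0,0],-0.25],[[-0.05,-0.28,0],[0,0,0],-0.25],[[-0.1,-0.4,0],[0,0,0],-0.25],[[-0.18,-0.5,0],[0,0,0],-0.25],[[-0.25,-0.56,0],[0,0,0],-0.25]])

```text
clock: 20.7
tool_pos: [0.5095, -0.0428, 0.1173]
tcp_rot: [-0.144, -3.137, -0.0]
force: [-0.0, 0.2, -0.4]
finger_gap: 0.059
grasp_force: 0.0
```

```bash
python3 g.py .6695,-.1415,.08,85.1
```

```text
t 20.7 shift [-0.421  -0.2091  0.0928] turn [ 0.0001 -0.0006 -0.0038] tcp [ 0.5095 -0.0428  0.1173] gap 0.059 gf 0.0
```

arm_command(deltas=[[[-0.12,-0.06,0],[0,0,0],-0.25],[[-0.25,-0.12,0],[0,0,0],-0.25],[[-0.37,-0.19,0.03],[0,0,0],-0.25],[[-0.421,-0.209,0.09],[0,0,0],-0.25],[[-0.421,-0.209,0.09],[0,0,0],-0.25]])

```text
clock: 21.32
tool_pos: [0.668, -0.1393, 0.0771]
tcp_rot: [-0.142, -3.131, -0.003]
force: [-0.3, 0.6, -0.1]
finger_gap: 0.0586
grasp_force: 0.0
```

arm_command(deltas=[[[0,0,0],[0,0,0],-0.25],[[0,0,0],[0,0,0],-0.25],[[0,0,0],[0,0,0],-0.25],[[0,0,0],[0,0,0],-0.25],[[0,0,0],[0,0,0],-0.25]])

```text
clock: 21.95
tool_pos: [0.6695, -0.139, 0.0823]
tcp_rot: [0.14, 3.138, -0.0]
force: [-1.1, 0.3, -0.1]
finger_gap: 0.059
grasp_force: 0.0
```

```bash
python3 g.py .6695,-.1415,.016,85.1; python3 look.py a7 160,215,80,60 350,170,80,80
```

```text
t 21.95 shift [-0.0004 -0.0063  0.1657] turn [ 0.      0.0003 -0.0024] tcp [ 0.6695 -0.139   0.0823] gap 0.059 gf 0.0
top tcp px [355.9 145.3] k 5
scene tcp px [384.3 198.5] k 5
```

View pics/a7.png

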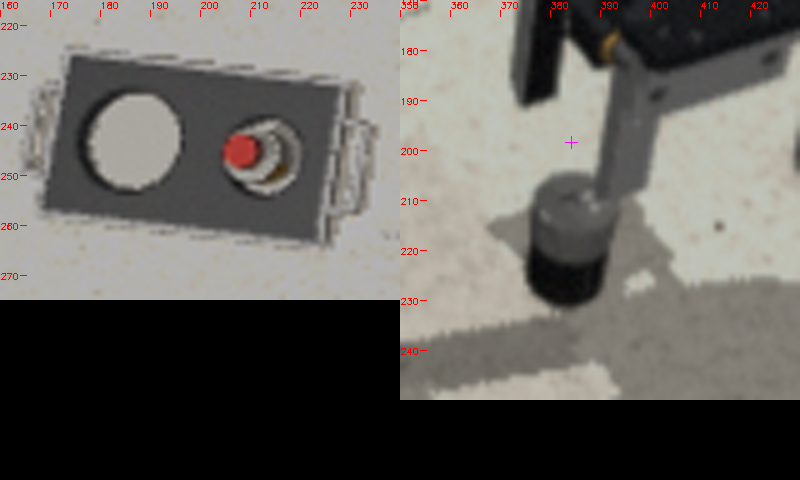

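The oil bottle stands upright in its cut-out, with its cap at (208,245) as perspective predicts. The fingers straddle the can (top at (385,209)), so I descend and grip.

arm_command(deltas=[[[0,-0.003,0.08],[0,0,0],-0.25],[[0,-0.003,0.165],[0,0,0],-0.25],[[0,-0.003,0.165],[0,0,0],0],[[0,-0.003,0.165],[0,0,0],1],[[0,-0.003,0.165],[0,0,0],1]], force=25)

```text
clock: 22.68
tool_pos: [0.6709, -0.1407, 0.0183]
tcp_rot: [0.14, 3.135, -0.001]
force: [0.3, 0.1, -0.1]
finger_gap: 0.0372
grasp_force: 25.0
```

arm_command(deltas=[[[0,0,0],[0,0,0],1],[[0,0,0],[0,0,0],1],[[0,0,-0.1],[0,0,0],1],[[0,0,-0.23],[0,0,0],1],[[0,0,-0.23],[0,0,0],1]])

```text
clock: 23.3
tool_pos: [0.6727, -0.1412, 0.1147]
tcp_rot: [0.14, 3.127, -0.004]
force: [0.5, 0.2, -0.6]
finger_gap: 0.0369
grasp_force: 25.0
```

```bash
python3 g.py .435,.2546,.11,85.1
```

```text
t 23.3 shift [0.6802 0.9326 0.0017] turn [-0.0014  0.0074 -0.0024] tcp [ 0.6727 -0.1412  0.1147] gap 0.0369 gf 25.0
```

arm_command(deltas=[[[0.12,0.08,0],[0,0,0],1],[[0.24,0.16,0],[0,0,0],1],[[0.36,0.24,0],[0,0,0],1],[[0.48,0.32,0],[0,0,0],1],[[0.58,0.4,0],[0,0,0],1]])

```text
clock: 23.92
tool_pos: [0.4499, 0.0408, 0.1061]
tcp_rot: [-0.141, -3.136, -0.001]
force: [0.1, 1.0, -0.4]
finger_gap: 0.0368
grasp_force: 25.0
```

```bash
python3 g.py .435,.2546,.11,85.1
```

```text
t 23.93 shift [ 0.0849  0.5289 -0.0093] turn [ 0.0002 -0.0017 -0.0027] tcp [0.4499 0.0408 0.1061] gap 0.0368 gf 25.0
```

arm_command(deltas=[[[0.03,0.14,0],[0,0,0],1],[[0.06,0.28,0],[0,0,0],1],[[0.088,0.42,0],[0,0,0],1],[[0.088,0.53,0],[0,0,0],1],[[0.088,0.53,0],[0,0,0],1]])

```text
clock: 24.55
tool_pos: [0.4352, 0.2561, 0.1062]
tcp_rot: [-0.133, -3.136, 0.001]
force: [0.8, -0.1, -0.5]
finger_gap: 0.037
grasp_force: 25.0
```

arm_command(deltas=[[[0,0,0.05],[0,0,0],1],[[0,0,0.15],[0,0,0],1],[[0,0,0.17],[0,0,0],1],[[0,0,0.17],[0,0,0],1],[[0,0,0.17],[0,0,0],1]])

```text
clock: 25.18
tool_pos: [0.4377, 0.2542, 0.0415]
tcp_rot: [0.141, 3.136, 0.002]
force: [0.5, -0.4, -0.3]
finger_gap: 0.0372
grasp_force: 25.0
```

```bash
python3 g.py .435,.2546,.0205,85.1
```

```text
t 25.18 shift [0.0069 0.0004 0.0524] turn [ 0.0008  0.0016 -0.0028] tcp [0.4377 0.2542 0.0415] gap 0.0372 gf 25.0
```

arm_command(deltas=[[[0.006,0,0],[0,0,0],1],[[0.006,0,0.025],[0,0,0],1],[[0.006,0,0.051],[0,0,0],1],[[0.006,0,0.051],[0,0,0],1],[[0.006,0,0.051],[0,0,0],1]])

```text
clock: 25.8
tool_pos: [0.4346, 0.2537, 0.02]
tcp_rot: [0.14, 3.137, -0.002]
force: [-0.4, -2.9, 5.3]
finger_gap: 0.0367
grasp_force: 25.0
```

```bash
python3 g.py .435,.2546,.0205,85.1; python3 -c "
from rig import readout;print(readout.sense()['force'])"
```

```text
t 25.8 shift [-0.0008  0.0023 -0.0012] turn [-0.0007  0.0007 -0.0023] tcp [0.4346 0.2537 0.02  ] gap 0.0367 gf 25.0
[-0.36396354 -2.94067744  5.2812182 ]
```

arm_command(deltas=[[[0,0,0],[0,0,0],-0.2],[[0,0,0],[0,0,0],-0.2],[[0,0,-0.05],[0,0,0],-0.2],[[0,0,-0.15],[0,0,0],-0.2],[[0,0,-0.28],[0,0,0],-0.2]])

```text
clock: 26.42
tool_pos: [0.4328, 0.2538, 0.1306]
tcp_rot: [-0.14, -3.135, 0.003]
force: [0.5, 0.9, -0.2]
finger_gap: 0.0562
grasp_force: 0.0
```

arm_command(deltas=[[[0,-0.1,-0.1],[0,0,0],-0.2],[[0.1,-0.2,-0.1],[0,0,0],-0.2],[[0.2,-0.3,-0.1],[0,0,0],-0.2],[[0.25,-0.4,-0.1],[0,0,0],-0.2],[[0.25,-0.45,-0.1],[0,0,0],-0.2]])

```text
clock: 27.05
tool_pos: [0.3171, 0.0829, 0.1712]
tcp_rot: [0.141, 3.138, 0.0]
force: [0.7, -0.9, 0.1]
finger_gap: 0.0564
grasp_force: 0.0
```

```bash
python3 - <<'E'
import cv2,numpy as np
from rig import optics
from h import proj
t=optics.read_camera("top")[:,:,::-1]; s=optics.read_camera("scene")[:,:,::-1]
o=np.zeros((600,800,3),np.uint8)
def put(im,x,y,w,h,X,Y,k=4): o[Y:Y+h*k,X:X+w*k]=cv2.resize(im[y:y+h,x:x+w],None,fx=k,fy=k,interpolation=2)
put(t,160,220,90,55,0,0); put(t,320,220,95,55,0,230); put(s,195,125,65,70,390,0); put(s,255,215,85,75,390,290)
put(s,320,215,38,75,0,455,1); put(s,235,180,60,60,60,455,2)
cv2.imwrite("pics/a8.png",o)
A=lambda o,w,v:[o[0]-np.sin(w)*v,o[1]+np.cos(w)*v]
for n,o_,w,v,zt in(("can",(.4329,.2247),-.0861,.03,.056),("oil",(.4329,.2247),-.0861,-.034,.054),("vial",(.4337,-.1693),-.0659,-.057,.054)):
    X=A(o_,w,v); print(n,"top",proj("top",[*X,zt]).round(1),"scene",proj("scene",[*X,zt]).round(1))
E
python3 g.py .35,.1,.15,85
```

```text
can top [180.8 241.9] scene [216.3 141.4]
oil top [209.  245.2] scene [223.7 157. ]
vial top [391.4 250.3] scene [304.8 281.6]
t 27.15 shift [-0.0755  0.0502  0.0533] turn [-0.      0.0005 -0.0032] tcp [0.3181 0.0828 0.1713] gap 0.0565 gf 0.0
```

View pics/a8.png

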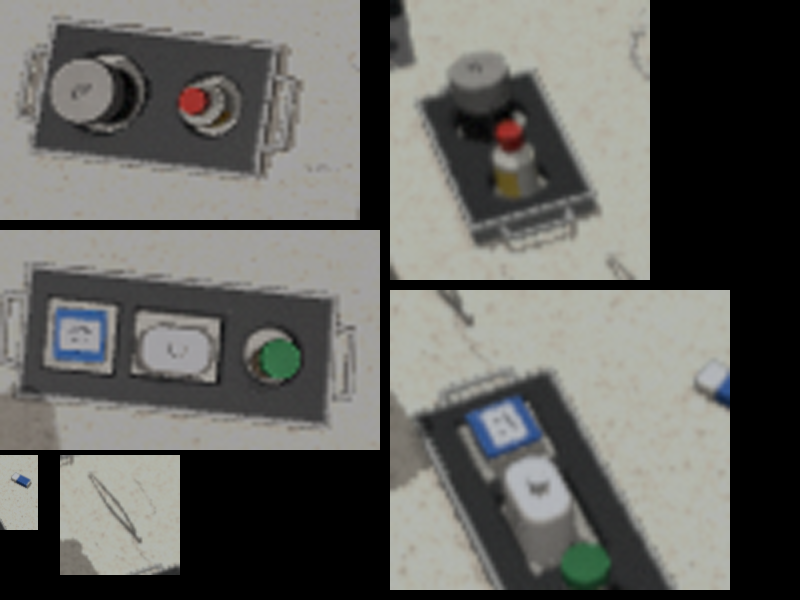

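Everything looks seated. Can and oil match the predicted upright cap positions to within about 1 px. The vial's cap is about 2 px off, so I'll check its position and tilt numerically.

Run:
```python
from h import *
def green(im,x,y,w,h):
    c=im[y:y+h,x:x+w].astype(int); m=((c[...,1]>c[...,0]+25)&(c[...,1]>c[...,2]+15)).astype(np.uint8); M=cv2.moments(m,True)
    return np.array([x+M["m10"]/M["m00"],y+M["m01"]/M["m00"]]),M["m00"]
old={n:cv2.imread(f"pics/{n}0.png")[:,:,::-1] for n in("top","scene")}; new={n:optics.read_camera(n) for n in("top","scene")}
a=[green(old["top"],300,130,40,40),green(old["scene"],345,170,40,40)]; b=[green(new["top"],370,230,45,45),green(new["scene"],285,260,45,45)]
A=tri(a[0][0],a[1][0]); B=tri(b[0][0],b[1][0]); print("areas",[q[1] for q in a+b]); print("cap start",A.round(4),"now",B.round(4),"rise",(B-A)[2].round(4))
E=np.array([.4298,-.226]); w=-.0659; d=B[:2]-E; print("offset in tray x,y",(d[0]*np.cos(w)+d[1]*np.sin(w)).round(4),(-d[0]*np.sin(w)+d[1]*np.cos(w)).round(4))
for n in new:
    g=b[list(new).index(n)][0]; u=proj(n,[*B[:2],B[2]-.05]); print(n,"cap",g.round(1),"base expected if upright",u.round(1))
# other things unmoved
for nm,box in(("eraser",(335,180,35,30)),("timer",(410,145,40,45)),("forceps",(240,228,70,16))):
    x,y,w_,h=box; s=cv2.phaseCorrelate(np.float32(old["top"][y:y+h,x:x+w_].mean(2)),np.float32(new["top"][y:y+h,x:x+w_].mean(2))); print(nm,np.round(s[0],2))
```

```text
areas [65.0, 61.0, 80.0, 114.0]
cap start [ 0.6778 -0.0458  0.042 ] now [ 0.4275 -0.2235  0.0462] rise 0.0042
offset in tray x,y -0.0024 0.0023
top cap [389.5 251.9] base expected if upright [385.8 252.5]
scene cap [303.4 283.4] base expected if upright [303.6 298.2]
eraser [ 0.04 -0.03]
timer [-0.    0.51]
forceps [-0.04  0.02]
```

```bash
python3 -c "
from rig import workorder; print(workorder.finish_job())"
```

```text
the job is handed in; nothing more can be done
None
```

I placed all five items in their cut-outs and handed the job in at about 27 s; the last pictures show each one seated, the eraser, timer and forceps unmoved and the arm clear, but no verdict was returned.

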